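# Turn the scraper blade-in in the tool rack

## Task

Someone has put the scraper into the low tool rack the wrong way round, with its sharp blade sticking out at us. Draw it out, set it down flat on the mat in front of the rack and let go, then take a fresh grip on its blue handle and slide it back into the same bay blade first, straight and lying flat, so that the whole blade is under the roof and the handle sticks out like those of its neighbours. Leave the other tools and the things lying about where they are.

Things in the scene. Friction and masses are not known exactly. Their poses are not given: they have to be found in the camera images.
- tool_rack: low grey sheet-steel rack fixed on the mat: no floor (tools lie on the mat, z = 0), back, roof and three bays open to the robot. 109 mm deep (105 clear), 256 wide, 39 high (36 clear); walls 4 mm, bays 80 mm wide, middles at y = -84, 0, +84 mm; flat feet 14 mm out at the sides. Origin: on the mat at the middle of the mouth; x points into the rack, z up; up to 0.2 rad from the robot's axes.
- scraper: scraper, 147 mm, 90 g: plastic handle (blue), up to 28 mm wide, 18 thick; flat steel blade 40 mm wide, 3 thick, 5 mm above the mat. Origin mid-length on its underside, z up, y towards the handle end: blade edge y = -74, blade to -32, handle -40 to +74 mm. At first it lies in one bay, handle inside, 65 to 74 mm of blade and handle neck out; y within 0.1 rad of rack x, 6 mm of mid-bay.
- scraper_tip (a point): middle of the scraper's blade edge, at y = -74 mm, 6.5 mm above its underside; axes as the scraper's
- scraper_butt (a point): end of the scraper's handle, at y = +74 mm, 9 mm above its underside; axes as the scraper's
- scraper_handle (a point): a good place to grip the handle, at y = +42 mm, 9 mm above the underside; axes as the scraper's
- core_tool: valve core tool, 18 x 107 x 18 mm, lies in another bay of the rack: red grip 38 mm long (18 mm thick) sticking out of the mouth, thin steel rod inside. Origin mid-length on its underside, z up, y along the tool towards the grip. Leave it.
- red_driver: stubby screwdriver, 18 x 108 x 18 mm, lies in the remaining bay: red handle 58 mm long (18 mm thick) sticking out, thin steel blade inside. Origin mid-length on its underside, z up, y along the tool towards the handle. Leave it.
- lug_nut_1: white lug nut standing on the mat 160 mm or more left of the robot's middle line (y = 0), 18 x 21 mm, 24 mm high, origin under its centre. Leave it.
- lug_nut_2: white lug nut standing on the mat 160 mm or more right of the robot's middle line (y = 0), 18 x 21 mm, 24 mm high, origin under its centre. Leave it.
- tyre_gauge: round black tyre pressure gauge with a white dial and a short brass stub, 70 x 118 x 26 mm, lying on the mat at the left, origin under its middle. Leave it.

How it is judged:
By the outcome, as a careful person would: the job done as asked, in the order asked, and still so for the second after the job is handed in, with the robot touching nothing.
It also fails if it takes over 61 s, if anything falls off the work surface, if the arm or the gripper's body presses on something with over 40 N, if the wrist force passes 120 N, or if a joint passes its speed limit or range.

## Robot

A 7-joint arm with a two-finger parallel gripper is mounted at the origin on a cart in front of the work surface, level with it; the furniture and walls round the work are solid. World frame = base frame: x ahead of the robot, y to its left, z up, the work surface at z = 0. Lengths are in m, angles in degrees, forces in N, time in s.
With the tool pointing down it reaches from about 0.4 to 0.9 m from the base axis. Payload 5.6 kg.
Tool frame: the origin (TCP) lies midway between the tips of the shut fingers; the grasp point (between the pads) lies 19 mm behind it (ctrl.hold_point_z is the distance from the TCP to the grasp point, in m); z points along the fingers, y is the line along which they close (so a half turn about z gives the same grasp; the last joint's range is limited). The gripper opens to 92 mm and grips with 3 to 60 N. Pads are 20 mm wide; open, the fingers measure 128 mm over their backs; the gripper's body (75 mm by 189 mm) begins 69 mm behind the grasp point.
Start: joints at [72.078, 26.786, -0.665, 91.828, 0.344, 61.387, -3.226], TCP at [0.173, -0.627, 0.184] pointing down, gripper open.
Joint ranges: [-144.91, 144.91], [-17.63, 115.5], [-89.93, 88.59], [15.96, 139.68], [-74.01, 254.01], [8.47, 105.57], [-167.45, 167.45]. Speed limits (degrees/s): [147.25, 147.25, 180, 180, 180, 180, 180].

## Interface

Orientations are given as a 3x3 rotation matrix whose columns are the frame's x, y, z axes.
In Python, from rig import ctrl, kinematics, status, eyes, order gives the robot as it stands. Calls block until the motion is done:
- ctrl.reach(position, orientation): joint-space move of the TCP to a pose.
- ctrl.movel(position, ori=None, max_speed=0.15): straight line of the TCP; ori=None keeps the orientation; max_speed is the mean speed in m/s.
- ctrl.goto_joints(angles): joint-space move.
- ctrl.command_gripper(opening): finger opening in m; the grip force is fixed at half the most; returns when the fingers have stopped.
- ctrl.dwell(seconds).
- kinematics.solve_ik(position, orientation): joint angles nearest the present ones, or None.
- status.observe(): the state.
- eyes.get_image(name): name is "scene" or "top"; returns a dict with "color" (480x640x3 uint8, red, green, blue), "fov_y" (degrees; the focal length in pixels is half the picture's height over the tangent of half this angle, whatever the lens; pixels are square), "cx", "cy" (the principal point, pixels), "R" (3x3) and "t" (3): a world point X has camera coordinates R X + t. Camera axes: x right, y down, z forward; pixel columns grow to the right and rows downward; lengths in m; the calibration is good to about 2 mm. A picture is of the moment at which its call begins. There is no depth.
A pose or a line that the arm cannot do raises ctrl.MotionError and nothing moves.
- order.job_done(): hands the job in; it is judged then, once.
The state is a dict: "time_s": time; "joint_pos": joint angles; "qd": joint speeds; "joint_torque": joint torques, N m; "ee_pos": TCP position; "tool_rot": TCP orientation; "contact_force": force on the tool from outside, world axes, zero at the start; "torque": the same for the moment, N m; "grip_width": finger opening in m; "grip_force": force on a finger pad.
Only numpy, scipy, OpenCV 4.12 (cv2) and the standard library are available. Lean on these libraries where they do the work, as an engineer would, in place of code of your own. Each camera call takes 0.05 s, during which the arm holds its last target. There are 200 camera calls.

## Working session

There is one attempt and no reset: what is moved stays moved. The work goes in short steps, each a Python script; the robot and the scene stay as the last script left them, time stands still between calls to the robot, and variables do not carry over. Pictures are saved under pics/ and viewed, at most 10 in all, crops included, and the job is handed in when it is done.

```bash
ls; mkdir -p pics; python3 - <<'E'
from rig import ctrl,status,eyes
import cv2
for n in("scene","top"):
    d=eyes.get_image(n); cv2.imwrite(f"pics/{n}0.png",d["color"][:,:,::-1]); print(n,d["fov_y"],d["cx"],d["cy"],d["R"],d["t"],[k for k in d])
s=status.observe();print(s["time_s"],s["ee_pos"],s["tool_rot"],s["grip_width"],ctrl.hold_point_z)
E
```

```text
pics
scene 55.550422624391075 319.46648046660687 243.99946047597268 [[ 0.63254594 -0.77436478  0.01564658]
 [-0.46679073 -0.39726654 -0.79011753]
 [ 0.61805505  0.49248196 -0.61275564]] [-0.27258765  0.30607199  0.51032009] ['color', 'fov_y', 'cx', 'cy', 'R', 't']
top 50.890442954926606 309.3778250007481 239.31874161723684 [[ 0.02131542 -0.99960848  0.0181255 ]
 [-0.99450757 -0.02305786 -0.10209323]
 [ 0.10247119 -0.01584978 -0.99460969]] [0.04319176 0.52498783 0.94911679] ['color', 'fov_y', 'cx', 'cy', 'R', 't']
0.1 [ 0.17302175 -0.62596102  0.18286781] [[ 9.63841242e-01  2.66476646e-01 -5.07188352e-04]
 [ 2.66477113e-01 -9.63840086e-01  1.49544727e-03]
 [-9.03466921e-05 -1.57652784e-03 -9.99998753e-01]] 0.09222505892770635 0.0187
```

View pics/top0.png

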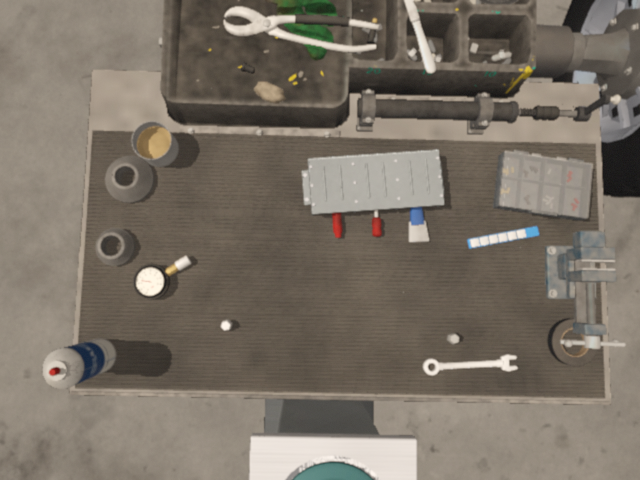

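View pics/scene0.png

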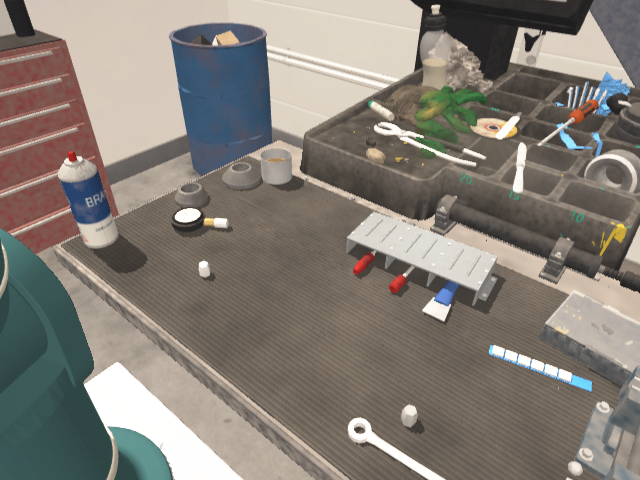

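The top view shows the rack roof spanning about (305–443, 150–213). The scraper blade comes out of the right-hand bay at about (418,232), and the red tools are at (338,226) and (377,228). I'll zoom in to measure.

```bash
python3 - <<'E'
import cv2
a=cv2.imread("pics/top0.png")[140:260,295:455];cv2.imwrite("pics/c1.png",cv2.resize(a,None,fx=5,fy=5,interpolation=cv2.INTER_CUBIC))
a=cv2.imread("pics/scene0.png")[205:325,340:500];cv2.imwrite("pics/c2.png",cv2.resize(a,None,fx=5,fy=5,interpolation=cv2.INTER_CUBIC))
E
```

```text
(no output)
```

View pics/c1.png

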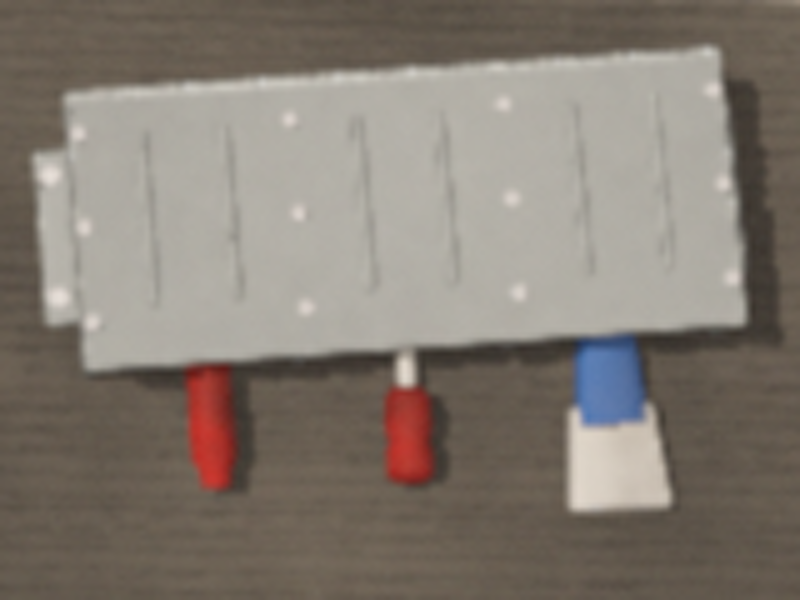

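View pics/c2.png

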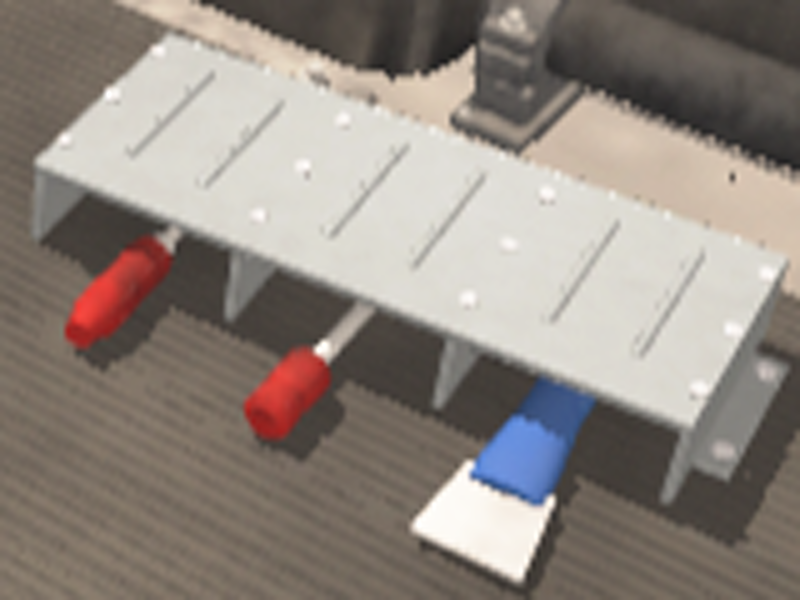

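The crops give the roof corners, wall feet, blade edge corners and handle midline. Next I'll fit the planar poses from both cameras.

```bash
cat >h.py <<'E'
import numpy as np, cv2
from scipy.optimize import least_squares
def proj(d,X):
    f=240/np.tan(np.radians(d["fov_y"]/2)); c=np.atleast_2d(X)@np.array(d["R"]).T+d["t"]
    return c[:,:2]/c[:,2:]*f+[d["cx"],d["cy"]]
def unproj(d,uv,z):
    f=240/np.tan(np.radians(d["fov_y"]/2)); R=np.array(d["R"]);o=-R.T@d["t"]
    r=R.T@[(uv[0]-d["cx"])/f,(uv[1]-d["cy"])/f,1]; return o+r*(z-o[2])/r[2]
def place(p,X):
    c,s=np.cos(p[2]),np.sin(p[2]); X=np.atleast_2d(np.array(X,float))
    return np.c_[p[0]+c*X[:,0]-s*X[:,1],p[1]+s*X[:,0]+c*X[:,1],X[:,2]]
def fit(obs,p0):  # obs: list of (cam dict, px Nx2, model Nx3)
    r=lambda p:np.concatenate([(proj(d,place(p,X))-u).ravel() for d,u,X in obs])
    s=least_squares(r,p0,loss="soft_l1"); return s.x,r(s.x).reshape(-1,2)
def down(a):  # tool pointing down, tool x at world yaw a
    return np.array([[np.cos(a),np.sin(a),0],[np.sin(a),-np.cos(a),0],[0,0,-1.]])
E
python3 - <<'E'
from h import *
from rig import eyes,kinematics
T,S=eyes.get_image("top"),eyes.get_image("scene")
full=lambda c,o:(np.array(c,float)+.5)/5-.5+o
t=lambda c:full(c,[295,140]); s=lambda c:full(c,[340,205])
W=.128;h=.039
roof=[[0,W,h],[.109,W,h],[0,-W,h],[.109,-W,h]]
ot=(T,t([[85,370],[66,95],[746,326],[717,48]]),roof)
os=(S,s([[38,160],[168,38],[692,428],[785,262],[37,240],[668,500]]),roof+[[0,W,0],[0,-W,0]])
for o in([ot],[os],[ot,os]):
    p,r=fit(o,[.6,-.1,0]); print("rack",p.round(4),r.round(1).tolist())
def inr(X):
    c,s_=np.cos(p[2]),np.sin(p[2]);d=np.array(X)[:2]-p[:2];return np.round([c*d[0]+s_*d[1],-s_*d[0]+c*d[1]],4)
for n,cc,z in[("tipL",[570,510],.007),("tipR",[671,507],.007),("neckmid",[613,421],.014),("mouthmid",[607,345],.016),("bladeSL",[570,405],.008),("bladeSR",[656,405],.008),("core",[411,484],.009),("driver",[216,489],.009)]:
    X=unproj(T,t(cc),z);print(n,X.round(4),"rack",inr(X))
for n,cc,z in[("tipL",[413,527],.007),("tipR",[523,582],.007),("shR",[552,500],.0065),("shL",[467,462],.0065)]:
    X=unproj(S,s(cc),z);print("S",n,X.round(4),"rack",inr(X))
E
```

```text
rack [ 0.5841 -0.0758  0.0951] [[0.1, 0.2], [-0.3, -0.2], [-0.0, -0.3], [0.2, 0.3]]
rack [ 0.5868 -0.0752  0.0936] [[-0.8, 0.1], [0.6, -1.4], [0.3, -0.3], [1.3, -1.1], [-1.6, 0.1], [-0.1, 1.9]]
rack [ 0.585  -0.0757  0.0946] [[0.1, -0.3], [-0.3, -0.7], [-0.0, -0.7], [0.2, -0.1], [-1.2, 0.7], [0.2, -1.0], [0.1, 0.4], [1.1, -0.6], [-2.1, 0.7], [-0.3, 2.6]]
tipL [ 0.5259 -0.1419  0.007 ] rack [-0.065  -0.0603]
tipR [ 0.528  -0.1821  0.007 ] rack [-0.0667 -0.1005]
neckmid [ 0.5609 -0.1574  0.014 ] rack [-0.0317 -0.079 ]
mouthmid [ 0.5908 -0.1546  0.016 ] rack [-0.0016 -0.079 ]
bladeSL [ 0.5677 -0.1416  0.008 ] rack [-0.0234 -0.064 ]
bladeSR [ 0.5685 -0.1759  0.008 ] rack [-0.0258 -0.0982]
core [ 0.5346 -0.0784  0.009 ] rack [-0.0504  0.0021]
driver [ 0.5308 -0.0014  0.009 ] rack [-0.0469  0.0791]
S tipL [ 0.5283 -0.1423  0.007 ] rack [-0.0627 -0.0609]
S tipR [ 0.5296 -0.1821  0.007 ] rack [-0.0652 -0.1007]
S shR [ 0.5706 -0.1722  0.0065] rack [-0.0234 -0.0947]
S shL [ 0.5684 -0.1411  0.0065] rack [-0.0227 -0.0636]
```

```bash
cat >>h.py <<'E'
RACK=np.array([.585,-.0757,.0946])
def rk(x,y,z): return place(RACK,[[x,y,z]])[0]
def ori(flip=0,tilt=0.,yaw=0.):  # tilt>0: fingertips lean towards +rack x (before the flip)
    from scipy.spatial.transform import Rotation as Q
    return Q.from_euler("z",RACK[2]+yaw+np.pi*flip).as_matrix()@Q.from_euler("y",-tilt).as_matrix()@down(0)
E
python3 - <<'E'
from h import *
from rig import kinematics
t=np.radians(8)
print(ori(0,t).round(2).tolist())
Y=-.0795
for f in(-1,0,1):
  for n,P,R in[("grasp",rk(-.0125,Y,.004),ori(f,t)),("graspFlipped tilt",rk(-.0125,Y,.004),ori(f,-t)),("out",rk(-.125,Y,.12),ori(f,t)),("outInv",rk(-.125,Y,.12),ori(f,-t)),("place",rk(-.105,-.084,.006),ori(f,t)),("placeInv",rk(-.105,-.084,.006),ori(f,-t)),("h",rk(-.166,-.084,.004),ori(f)),("fin",rk(-.02,-.084,.004),ori(f))]:
    q=kinematics.solve_ik(P,R);print(f,n,None if q is None else np.round(q).tolist())
E
```

```text
[[0.99, 0.09, 0.14], [0.09, -1.0, 0.01], [0.14, 0.0, -0.99]]
-1 grasp [37.0, 46.0, -38.0, 97.0, 33.0, 58.0, 80.0]
-1 graspFlipped tilt [40.0, 38.0, -35.0, 110.0, 34.0, 34.0, 80.0]
-1 out [48.0, 28.0, -43.0, 108.0, 24.0, 61.0, 89.0]
-1 outInv [56.0, 19.0, -44.0, 120.0, 17.0, 40.0, 98.0]
-1 place [42.0, 39.0, -37.0, 109.0, 32.0, 51.0, 82.0]
-1 placeInv [44.0, 31.0, -32.0, 122.0, 30.0, 27.0, 86.0]
-1 h [49.0, 32.0, -37.0, 123.0, 32.0, 36.0, 84.0]
-1 fin [39.0, 41.0, -36.0, 104.0, 33.0, 46.0, 81.0]
0 grasp [24.0, 33.0, -13.0, 111.0, 9.0, 29.0, -79.0]
0 graspFlipped tilt [19.0, 40.0, -12.0, 98.0, 12.0, 51.0, -84.0]
0 out [35.0, 15.0, -19.0, 121.0, 3.0, 38.0, -70.0]
0 outInv [28.0, 23.0, -17.0, 109.0, 10.0, 57.0, -79.0]
0 place [27.0, 27.0, -11.0, 123.0, 5.0, 23.0, -72.0]
0 placeInv [23.0, 34.0, -12.0, 110.0, 13.0, 45.0, -82.0]
0 h [28.0, 27.0, -12.0, 124.0, 11.0, 31.0, -76.0]
0 fin [23.0, 36.0, -14.0, 105.0, 12.0, 40.0, -82.0]
1 grasp [37.0, 46.0, -38.0, 97.0, 33.0, 58.0, 80.0]
1 graspFlipped tilt [40.0, 38.0, -35.0, 110.0, 34.0, 34.0, 80.0]
1 out [48.0, 28.0, -43.0, 108.0, 24.0, 61.0, 89.0]
1 outInv [56.0, 19.0, -44.0, 120.0, 17.0, 40.0, 98.0]
1 place [42.0, 39.0, -37.0, 109.0, 32.0, 51.0, 82.0]
1 placeInv [44.0, 31.0, -32.0, 122.0, 30.0, 27.0, 86.0]
1 h [49.0, 32.0, -37.0, 123.0, 32.0, 36.0, 84.0]
1 fin [39.0, 41.0, -36.0, 104.0, 33.0, 46.0, 81.0]
```

```bash
python3 - <<'E'
from h import *
from rig import ctrl,status,eyes
t=np.radians(8);Y=-.0798;R=ori(0,t)
def st(n):
    s=status.observe();print(n,round(s["time_s"],1),np.round(s["ee_pos"],4),np.round(s["contact_force"],1),round(s["grip_width"],4),round(s["grip_force"],1))
ctrl.command_gripper(.058)
ctrl.reach(rk(-.03,Y,.10),R);st("above")
ctrl.movel(rk(-.0125,Y,.03),R,.1);st("mid")
ctrl.movel(rk(-.0125,Y,.004),R,.05);st("low")
d=eyes.get_image("top");a=d["color"][140:260,295:455,::-1]
e=eyes.get_image("scene");b=e["color"][205:325,340:500,::-1]
cv2.imwrite("pics/g1.png",cv2.resize(np.hstack([a,b]),None,fx=2.5,fy=2.5,interpolation=cv2.INTER_CUBIC))
ctrl.command_gripper(0);st("grip")
E
```

```text
above 3.0 [ 0.5626 -0.1592  0.1001] [-0.5  0.   0.2] 0.0584 0.0
mid 3.9 [ 0.5804 -0.1564  0.0303] [-0.6 -0.1 -0.4] 0.0582 0.0
low 4.6 [ 0.5801 -0.1563  0.0038] [ 0.8 -0.9  0.6] 0.0577 0.0
grip 5.6 [ 0.5801 -0.1563  0.004 ] [1.3 0.6 1.1] 0.0001 0.0
```

View pics/g1.png

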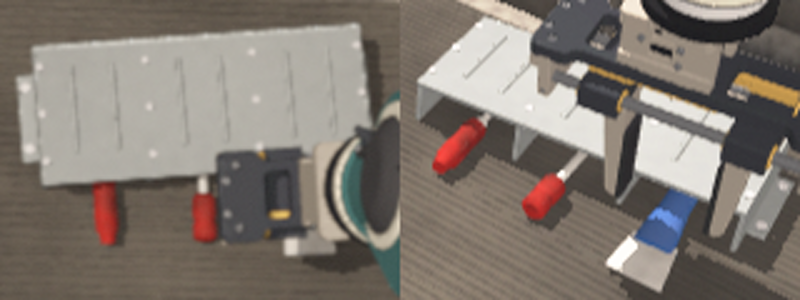

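The picture shows the fingers on either side of the blue neck before closing, but they then shut to zero. I'll check what happened.

```bash
python3 - <<'E'
from h import *
from rig import ctrl,status,eyes
d=eyes.get_image("top");a=d["color"][140:260,295:455,::-1]
e=eyes.get_image("scene");b=e["color"][205:325,340:500,::-1]
cv2.imwrite("pics/g2.png",cv2.resize(np.hstack([a[:,60:],b]),None,fx=3,fy=4,interpolation=cv2.INTER_CUBIC))
s=status.observe();print(s["grip_width"],s["grip_force"])
for n,X in(("tcp",s["ee_pos"]),):print(proj(e,X),proj(d,X))
E
```

```text
0.0002889405911665875 0.0
[[443.83534733 298.40183326]] [[415.50600231 214.91761981]]
```

View pics/g2.png

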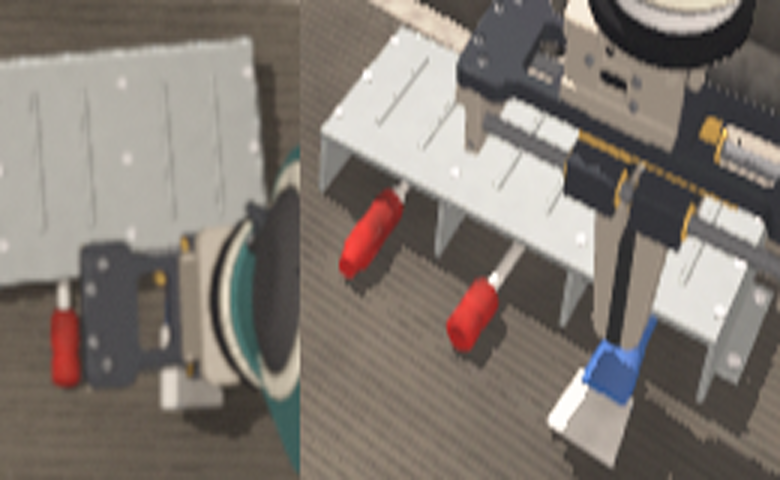

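The fingers closed above the handle. In the image the tips sit about 7 px higher than the projected TCP, so they are roughly 15 mm above where the reported z puts them. I'll probe downwards with force checks.

```bash
python3 - <<'E'
from h import *
from rig import ctrl,status,eyes
t=np.radians(8);Y=-.0798;R=ori(0,t)
ctrl.command_gripper(.058)
f0=np.array(status.observe()["contact_force"]);print(f0.round(1))
for z in np.arange(.002,-.0151,-.002):
    ctrl.movel(rk(-.0125,Y,z),R,.03)
    s=status.observe();f=np.array(s["contact_force"])-f0;print(round(z,4),np.round(s["ee_pos"],4),f.round(1),round(s["time_s"],1))
    if np.linalg.norm(f)>4:break
e=eyes.get_image("scene");b=e["color"][225:325,380:500,::-1]
b=cv2.resize(b,None,fx=5,fy=5,interpolation=cv2.INTER_CUBIC)
for dy in(-.029,.029):
    u=(proj(e,np.array(s["ee_pos"])+[0,dy,0])[0]-[380,225]+.5)*5;cv2.circle(b,tuple(int(v) for v in u),4,(0,255,0),1)
cv2.imwrite("pics/g3.png",b)
E
```

```text
[-0.5  0.1  0.2]
0.002 [ 0.5799 -0.1562  0.0018] [ 0.3 -0.2  0.7] 6.9
0.0 [ 5.799e-01 -1.562e-01 -2.000e-04] [ 1.3 -0.7 -0. ] 7.2
-0.002 [ 0.58   -0.1563 -0.0021] [ 0.7 -1.3  0.1] 7.4
-0.004 [ 0.58   -0.1563 -0.0042] [1.2 0.7 0.2] 7.7
-0.006 [ 0.58   -0.1563 -0.0062] [ 0.7 -0.1 -0.8] 7.9
-0.008 [ 0.58   -0.1563 -0.0081] [ 0.3 -0.  -0.1] 8.2
-0.01 [ 0.58   -0.1563 -0.0102] [ 1.  -0.2  0.4] 8.4
-0.012 [ 0.58   -0.1563 -0.0122] [ 0.9 -0.7 -0.3] 8.7
-0.014 [ 0.58   -0.1563 -0.0142] [ 0.8 -0.4  0.3] 8.9
```

View pics/g3.png

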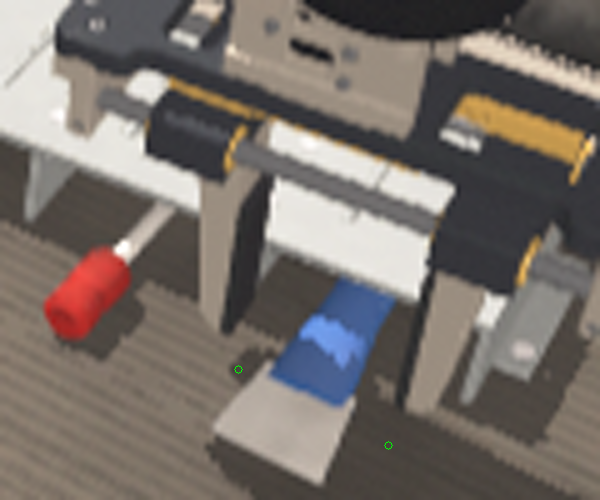

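The green circles mark the reported TCP points, about 8 px below the real fingertips, so the tips are about 19 mm short of the reported TCP. That puts them near z ≈ 5 mm now, straddling the handle. I'll close here.

```bash
cat >>h.py <<'E'
D=.0187 # real tips lie this far behind the reported TCP
def st(n):
    from rig import status
    s=status.observe();print(n,round(s["time_s"],1),np.round(s["ee_pos"],4),np.round(s["contact_force"],1),round(s["grip_width"],4),round(s["grip_force"],1));return s
E
python3 - <<'E'
from h import *
from rig import ctrl,status,eyes
t=np.radians(8);Y=-.0798;R=ori(0,t)
ctrl.movel(rk(-.0105,Y,-.014),R,.03);st("fwd")
ctrl.command_gripper(0);s=st("grip")
if s["grip_width"]>.012:
    ctrl.movel(rk(-.0105,Y,-.011),R,.03);st("lift")
    ctrl.movel(rk(-.0405,Y,-.011),R,.06);st("draw30")
    e=eyes.get_image("scene");b=e["color"][205:325,340:500,::-1]
    cv2.imwrite("pics/g4.png",cv2.resize(b,None,fx=5,fy=5,interpolation=cv2.INTER_CUBIC))
E
```

```text
fwd 9.2 [ 0.5823 -0.1561 -0.0139] [ 0.4  0.5 -0.7] 0.0579 0.0
grip 10.1 [ 0.582  -0.1561 -0.014 ] [-0.1 -0.8  0.8] 0.0003 0.0
```

```bash
python3 - <<'E'
from h import *
from rig import ctrl,status,eyes
s=status.observe();R=np.array(s["tool_rot"]);p=np.array(s["ee_pos"])
out=[]
for n,x0,y0,w in(("scene",395,210,80),("top",375,160,80)):
    d=eyes.get_image(n);h=120;k=5
    b=cv2.resize(d["color"][y0:y0+h,x0:x0+w,::-1],None,fx=k,fy=k,interpolation=cv2.INTER_CUBIC)
    for i,c in((0,(0,255,0)),(.02,(0,255,255)),(.04,(255,0,255)),(.08,(255,255,0))):
        u=(proj(d,p-i*R[:,2])[0]-[x0,y0]+.5)*k;cv2.circle(b,tuple(int(v) for v in u),4,c,1)
    out.append(b)
cv2.imwrite("pics/g5.png",np.hstack(out))
E
```

```text
(no output)
```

View pics/g5.png

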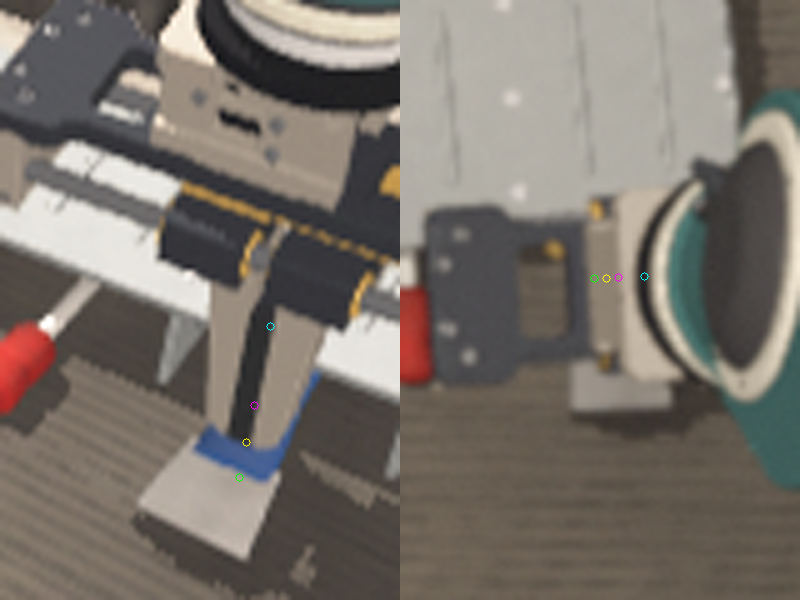

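Closed and still free of contact, so the tips must be above the neck. They're visible at (250,445) in the left half, in front of the blue. I'll open the fingers, feel for the mat, then use the known height to get the tip's x and y.

```bash
python3 - <<'E'
from h import *
from rig import ctrl,status,eyes
t=np.radians(8);Y=-.0798;R=ori(0,t)
ctrl.command_gripper(.058)
z=-.014
f0=np.array(status.observe()["contact_force"])
while z>-.06:
    z-=.002
    ctrl.movel(rk(-.0105,Y,z),R,.04)
    s=status.observe();f=np.array(s["contact_force"])-f0
    if np.linalg.norm(f)>3.5:
        print("contact",f.round(1))
        if np.linalg.norm(f)>5: break
st(round(z,4))
p=np.array(s["ee_pos"])
e=eyes.get_image("scene");d=eyes.get_image("top");k=5
b=cv2.resize(e["color"][225:345,385:505,::-1],None,fx=k,fy=k,interpolation=cv2.INTER_CUBIC)
for dy in(-.029,0,.029):
  for i,c in((0,(0,255,0)),(.02,(0,255,255)),(.04,(255,0,255))):
    q=proj(e,p-i*R[:,2]+dy*R[:,1])[0];u=(q-[385,225]+.5)*k;cv2.circle(b,tuple(int(v) for v in u),3,c,1)
cv2.imwrite("pics/g6.png",b)
E
```

```text
contact [-2.7  0.9  8. ]
-0.03 13.2 [ 0.5824 -0.1562 -0.0291] [-2.5  0.6  8. ] 0.0578 3.8
```

View pics/g6.png

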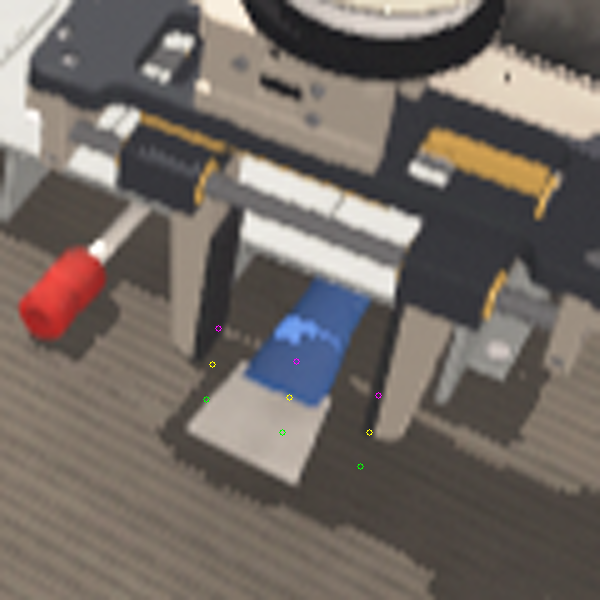

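```bash
python3 - <<'E'
from h import *
from rig import eyes,status
e=eyes.get_image("scene");p=np.array(status.observe()["ee_pos"])
c,s=np.cos(RACK[2]),np.sin(RACK[2])
def inr(X):
    d=X[:2]-RACK[:2];return np.round([c*d[0]+s*d[1],-s*d[0]+c*d[1]],4)
print("tcp",inr(p))
for n,u in(("L",[197,358]),("R",[372,432]),("Router",[400,438]),("Louter",[175,345])):
    X=unproj(e,(np.array(u)+.5)/5-.5+[385,225],0.);print(n,X.round(4),inr(X))
E
```

```text
tcp [-0.0101 -0.0799]
L [ 0.5667 -0.1257  0.    ] [-0.023  -0.0481]
R [ 0.5733 -0.1888  0.    ] [-0.0223 -0.1115]
Router [ 0.5769 -0.1974  0.    ] [-0.0196 -0.1203]
Louter [ 0.5675 -0.1165  0.    ] [-0.0213 -0.039 ]
```

The fingers touch the mat at a reported z of -29 mm, and they're centred on the handle (-79.8 mm). The pads' near edge is at -22.7 mm, just clear of the blade shoulder. So the offset is purely along the tool, about 29 mm. Gripping now.

```bash
sed -i 's/^D=.*/D=.029 # real tips lie this far behind the reported TCP (mat touch)/' h.py; python3 - <<'E'
from h import *
from rig import ctrl,status,eyes
t=np.radians(8);Y=-.0798;R=ori(0,t)
ctrl.movel(rk(-.0105,Y,-.027),R,.05);st("up")
ctrl.command_gripper(0);s=st("grip")
if s["grip_width"]>.008:
    ctrl.movel(rk(-.0105,Y,-.025),R,.03);st("lift")
    ctrl.movel(rk(-.0405,Y,-.025),R,.08);st("draw30")
    e=eyes.get_image("scene");b=e["color"][225:345,385:505,::-1]
    cv2.imwrite("pics/g7.png",cv2.resize(b,None,fx=5,fy=5,interpolation=cv2.INTER_CUBIC))
    # blade (bright) pixels centroid, before/after, without viewing
    g=e["color"].astype(int);m=(g.min(2)>150)&(np.ptp(g,axis=2)<40);m[:255]=0;m[330:]=0;m[:,:410]=0;m[:,470:]=0
    ys,xs=np.nonzero(m);print(m.sum(),xs.mean(),ys.mean(),inr if 0 else unproj(e,(xs.mean(),ys.mean()),.008).round(4))
    bl=(g[...,2]>g[...,0]+50)&(g[...,2]>110);bl[:220]=0;bl[330:]=0;bl[:,:400]=0;bl[:,480:]=0
    ys,xs=np.nonzero(bl);print("blue",bl.sum(),xs.mean(),ys.mean())
E
```

```text
up 13.6 [ 0.5823 -0.1562 -0.0269] [0.3 0.3 0.4] 0.058 0.0
grip 14.2 [ 0.582  -0.1562 -0.0271] [ 0.3 -0.8 -0.7] 0.0262 29.9
lift 14.4 [ 0.5821 -0.1561 -0.0249] [-0.   0.3 -1.2] 0.0269 29.9
draw30 15.0 [ 0.5525 -0.1592 -0.0248] [ 0.3  0.1 -1.5] 0.0268 29.9
440 431.5068181818182 306.93636363636364 [ 0.5438 -0.1512  0.008 ]
blue 303 439.05280528052805 301.6237623762376
```

```bash
python3 - <<'E'
from h import *
from rig import ctrl,status,eyes
t=np.radians(8);Y=-.0798;R=ori(0,t);F=ori(1,t)
ctrl.movel(rk(-.135,Y,-.025),R,.12);st("out")
ctrl.movel(rk(-.135,Y,.07),R,.2)
ctrl.reach(rk(-.110,-.085,.07),F);st("flipped")
ctrl.movel(rk(-.100,-.085,-.018),F,.12);st("low")
z=-.022
while z>-.029:
    ctrl.movel(rk(-.100,-.085,z),F,.03);s=status.observe()
    if s["contact_force"][2]>2: break
    z-=.0015
st("set %.4f"%z)
ctrl.command_gripper(.058);st("open")
ctrl.movel(rk(-.100,-.085,.06),F,.2)
ctrl.reach(rk(-.12,-.33,.10),F);st("away")
d=eyes.get_image("top");e=eyes.get_image("scene")
import pickle;pickle.dump((d,e),open("put.pkl","wb"))
c,s_=np.cos(RACK[2]),np.sin(RACK[2])
for n,im,z in(("top",d,.014),("scene",e,.014)):
    g=im["color"].astype(int);bl=(g[...,2]>g[...,0]+40)&(g[...,2]>90)
    k,l,stt,cc=cv2.connectedComponentsWithStats(bl.astype(np.uint8))
    for i in range(1,k):
        if stt[i,4]>60:
            ys,xs=np.nonzero(l==i);X=np.array([unproj(im,(x,y),z) for x,y in zip(xs,ys)])[:,:2]-RACK[:2]
            r=np.c_[c*X[:,0]+s_*X[:,1],-s_*X[:,0]+c*X[:,1]]
            if abs(r[:,1].mean()+.085)<.08 and -.3<r[:,0].mean()<.05:
                w=np.linalg.eigh(np.cov(r.T))[1][:,1];print(n,len(r),r.mean(0).round(4),"x",r[:,0].min().round(4),r[:,0].max().round(4),"y",r[:,1].min().round(4),r[:,1].max().round(4),"ang",np.arctan(w[1]/w[0]).round(4))
E
```

```text
out 15.9 [ 0.4594 -0.1679 -0.0247] [ 0.8  0.3 -1.6] 0.0268 29.9
flipped 18.6 [ 0.4832 -0.1704  0.0696] [-0.5  0.6 -0.3] 0.0264 29.9
low 19.5 [ 0.4938 -0.1695 -0.0176] [-0.3 -0.2 -0.7] 0.0272 29.8
set -0.0280 20.8 [ 0.4935 -0.1698 -0.0273] [-1.8 -0.7  4.8] 0.0267 29.9
open 21.4 [ 0.4934 -0.1697 -0.0281] [ 0.8 -0.3 -0.4] 0.058 0.0
away 23.0 [ 0.4969 -0.4133  0.0993] [-0.1 -0.1 -0.4] 0.058 0.0
top 678 [-0.1384 -0.0839] x -0.1956 -0.0836 y -0.0965 -0.0701 ang 0.0126
scene 4644 [-0.0195 -0.0272] x -0.366 0.3193 y -0.3513 0.3316 ang -0.7964
```

The scraper is flat on the mat with the blade toward the rack. The handle centroid is at rack (-138, -84) mm, 0.7° off straight. Next I'll take the fresh grip and insert it.

```bash
python3 - <<'E'
from h import *
from rig import ctrl,status,eyes
A=ori(1,0,.0126);B=ori(1,0,0);hx,hy=-.163,-.0842
ctrl.reach(rk(hx,hy,.05),A);st("above")
ctrl.movel(rk(hx,hy,-.015),A,.15)
ctrl.movel(rk(hx,hy,-.0265),A,.04);st("low")
ctrl.command_gripper(0);s=st("grip")
assert s["grip_width"]>.012
ctrl.movel(rk(hx,hy,-.0235),A,.03);st("lift")
ctrl.movel(rk(-.135,-.084,-.0235),B,.05)
f0=np.array(status.observe()["contact_force"]);x=-.135
while x<-.0195:
    x=min(x+.0145,-.019);ctrl.movel(rk(x,-.084,-.0235),B,.08)
    s=status.observe();f=np.array(s["contact_force"])-f0
    if np.linalg.norm(f)>7: print("FORCE",x,f);break
st("in")
E
```

```text
above 24.1 [ 0.4319 -0.176   0.0504] [ 1.3  0.2 -0. ] 0.0581 0.0
low 25.1 [ 0.4307 -0.1749 -0.0265] [-0.6  0.7 -0.7] 0.0581 0.0
grip 25.8 [ 0.4307 -0.175  -0.0264] [-0.6 -1.2  1.1] 0.0231 30.0
lift 26.0 [ 0.4307 -0.1749 -0.0234] [-0.6  0.5 -1.6] 0.0233 30.0
in 29.4 [ 0.574  -0.1609 -0.0235] [-0.2 -0.  -0.9] 0.0232 30.0
```

```bash
python3 - <<'E'
from h import *
from rig import ctrl,status,eyes
B=ori(1,0,0);z=-.025
while z>-.0295:
    ctrl.movel(rk(-.019,-.084,z),B,.03);s=status.observe()
    if s["contact_force"][2]>2: break
    z-=.001
st("set %.4f"%z)
ctrl.command_gripper(.05);st("open")
ctrl.movel(rk(-.019,-.084,.05),B,.12)
ctrl.reach(rk(-.12,-.33,.10),B);st("away")
out=[];c,s_=np.cos(RACK[2]),np.sin(RACK[2])
for n,x0,y0 in(("top",295,140),("scene",345,205)):
    d=eyes.get_image(n);out.append(cv2.resize(d["color"][y0:y0+120,x0:x0+160,::-1],(400,300),interpolation=cv2.INTER_CUBIC))
    if n=="top":
        g=d["color"].astype(int);bl=(g[...,2]>g[...,0]+40)&(g[...,2]>90);bl[:195]=0;bl[260:]=0;bl[:,:395]=0;bl[:,450:]=0
        ys,xs=np.nonzero(bl);X=np.array([unproj(d,(x,y),.014) for x,y in zip(xs,ys)])[:,:2]-RACK[:2]
        r=np.c_[c*X[:,0]+s_*X[:,1],-s_*X[:,0]+c*X[:,1]];w=np.linalg.eigh(np.cov(r.T))[1][:,1]
        print(len(r),r.mean(0).round(4),r.min(0).round(4),r.max(0).round(4),np.arctan(w[1]/w[0]).round(3))
cv2.imwrite("pics/end.png",np.hstack(out))
E
```

```text
set -0.0270 30.1 [ 0.5741 -0.1612 -0.0264] [-2.2 -0.6  5.2] 0.0233 30.0
open 30.7 [ 0.574  -0.1611 -0.0271] [-0.3 -0.7 -0.1] 0.0502 0.0
away 32.5 [ 0.4973 -0.4135  0.0996] [0.2 0.4 0.8] 0.0501 0.0
305 [-0.0253 -0.0831] [-0.052  -0.0946] [ 0.0014 -0.0713] -0.013
```

View pics/end.png

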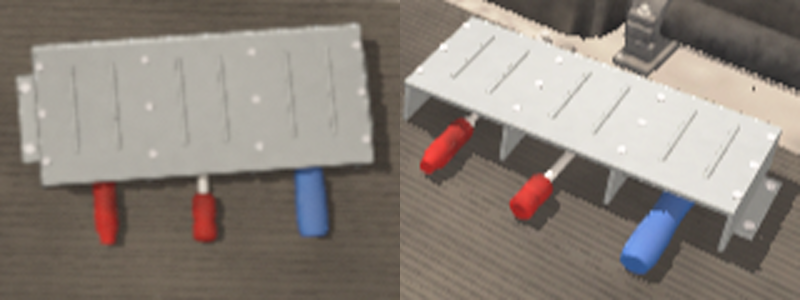

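The last picture shows the blue handle straight in the right-hand bay, sticking out about 52 mm like its neighbours. The blade is hidden under the roof and the red tools haven't moved.

```bash
python3 -c "
from rig import order;print(order.job_done())"
```

```text
the job is handed in; nothing more can be done
None
```

The scraper is back in its bay blade first, lying flat and straight within about 1°, with the whole blade under the roof and about 52 mm of handle out; I handed the job in at about 33 s, after two early grips closed on nothing because the fingertips sit about 29 mm short of the reported TCP.

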